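# Put the controller to sleep and hold its cover over the screw holes

### The job

Close up the cutting table's controller after service: on its keypad press the square key, then the round key, then the bar-shaped key, each fully down and one at a time, letting each come back up. Then pick up the steel cover plate by its handle and hold it level and still over the open compartment, hovering about 15 mm above the housing without touching it, its three holes lined up over the three threaded holes (pair over pair, single over single). Finish while holding it there, ready for the screws, and leave the other things on the table where they are.

Things in the scene. Friction and masses are not known exactly. Their poses are not given: they have to be found in the camera images.
- controller: the controller: a grey metal housing 110 x 190 x 45 mm (its x, y, z), fixed to the table, cable glands at its +y end. Origin: centre of its underside, z up, top face 45 mm up. Its open compartment (opening 68 x 108 mm) is centred 30 mm to +y of the origin; the keypad with a row of three keys is at its -y end (row 62 mm to -y of the origin, along x, keys 36 mm apart; which key has which place varies)
- cover: the loose cover plate: steel, 80 x 120 x 5 mm (its x, y, z), 0.2 to 0.5 kg, lying flat on the table with its handle up. Origin: centre of its underside, z up. Three round 14 mm through holes: a pair near its -y end and a single one near its +y end, so it fits only one way round. When fitted its axes are parallel to the controller's and its origin is over the compartment's centre
- cover_handle (a point): centre of the cover's handle bar, 33 mm above the cover's underside and over its middle. The bar is 12 mm wide (cover x), 64 mm long (cover y) and 14 mm high (26 to 40 mm above the underside), carried by a post near each end; between the posts it is open below
- hole_a (a point): centre of the cover's hole a, at the plate's underside: the -x one of the pair at the -y end (14 mm across); belongs over thread_a
- hole_b (a point): centre of the cover's hole b, at the plate's underside: the +x one of the pair at the -y end (14 mm across); belongs over thread_b
- hole_c (a point): centre of the cover's hole c, at the plate's underside: the single one at the +y end (14 mm across); belongs over thread_c
- thread_a (a point): mouth of the controller's threaded hole a, on the top face of a boss in the compartment, flush with the housing's top: the -x one of the pair at the -y end (6 mm across)
- thread_b (a point): mouth of the controller's threaded hole b, on the top face of a boss in the compartment, flush with the housing's top: the +x one of the pair at the -y end (6 mm across)
- thread_c (a point): mouth of the controller's threaded hole c, on the top face of a boss in the compartment, flush with the housing's top: the single one at the +y end (6 mm across)
- key_square_top (a point): centre of the top face of the square key (20 x 20 mm square), 10 mm above the housing's top when up
- key_square (a joint): travel of the square key straight down in m: 0 up, 0.005 fully down (about 5 N); it springs back
- key_round_top (a point): centre of the top face of the round key (round, 22 mm across), 10 mm above the housing's top when up
- key_round (a joint): travel of the round key straight down in m: 0 up, 0.005 fully down (about 5 N); it springs back
- key_bar_top (a point): centre of the top face of the bar-shaped key (narrow bar, 10 mm (along the row) x 28 mm (across it)), 10 mm above the housing's top when up
- key_bar (a joint): travel of the bar-shaped key straight down in m: 0 up, 0.005 fully down (about 5 N); it springs back
- weld_magnet: bystander: flat welding magnet, 69 x 102 x 14 mm; leave alone. Origin: its underside's centre
- soapstone_holder: bystander: chalk holder, a flat 147 mm stick; leave alone. Origin: its underside's centre
- bolt_0: bystander: loose 70 mm bolt; leave alone. Origin: its underside's centre
- cut_ring: bystander: flat cut steel ring, 70 mm across; leave alone. Origin: its underside's centre

How it is judged (in metres and radians):
On the way, in this order (a step that is already met when the one before it is completed fails the run):
1. the square key is pressed fully down, the other two being up (value of joint key_square above 0.0042 m and value of joint each of key_round, key_bar below 0.001 m), for 0.05 s.
2. the round key is pressed fully down, the other two being up (value of joint key_round above 0.0042 m and value of joint each of key_square, key_bar below 0.001 m), for 0.05 s.
3. the bar-shaped key is pressed fully down, the other two being up (value of joint key_bar above 0.0042 m and value of joint each of key_square, key_round below 0.001 m), for 0.05 s.
4. with all keys back up, the cover plate is lifted off the table by its handle (value of joint each of key_square, key_round, key_bar below 0.001 m and height (world z) of cover above 0.02 m and contact force between the fingers and cover above 0.5 N), for 0.1 s.
At the end, for the whole second after the job is handed in: the cover is held in the fingers at rest, level within 5 degrees, its underside 5 to 30 mm above the controller's top face and not touching it, each of its three holes within 4 mm horizontally of its own threaded hole (so the whole thread shows through it), and all three keys up (horizontal distance between hole_a and thread_a below 0.004 m and horizontal distance between hole_b and thread_b below 0.004 m and horizontal distance between hole_c and thread_c below 0.004 m and z of hole_a in the frame of controller between 0.05 and 0.075 m and z of hole_b in the frame of controller between 0.05 and 0.075 m and z of hole_c in the frame of controller between 0.05 and 0.075 m and value of joint each of key_square, key_round, key_bar below 0.001 m and angle between cover's own z axis and vertical below 0.09 rad and contact force between the fingers and cover above 0.5 N and contact force between cover and controller below 0.1 N and linear speed of cover below 0.02 m/s and angular speed of cover below 0.15 rad/s); the arm keeps its last pose, push and grip.
It fails at once if two keys are down at once (value of joint each of key_square, key_round above 0.0025 m or value of joint each of key_round, key_bar above 0.0025 m or value of joint each of key_square, key_bar above 0.0025 m).
It fails at once if a bystander is moved more than 20 mm (distance of any of weld_magnet, soapstone_holder, bolt_0, cut_ring from where it was at the start of the episode above 0.02 m).
It also fails if it takes over 58 s, if anything falls off the work surface, if the arm or the gripper's body presses on something with over 40 N, if the wrist force passes 120 N, or if a joint passes its speed limit or range.

### The arm

A 6-joint arm with a two-finger parallel gripper is mounted at the origin on a cart in front of the work surface, level with it; the furniture and walls round the work are solid. World frame = base frame: x ahead of the robot, y to its left, z up, the work surface at z = 0. Lengths are in m, angles in degrees, forces in N, time in s.
With the tool pointing down it reaches from about 0.375 to 0.925 m from the base axis. Payload 5.7 kg.
Tool frame: the origin (TCP) lies between the finger pads; the fingertips stand 11 mm ahead of it and the grasp point (between the pads) lies 8 mm behind it (ctrl.tips_ahead is the z of the fingertips in the tool frame, in m); z points along the fingers, x is the direction in which the jaws open and shut, and the axes are right-handed (so a half turn about z gives the same grasp; the last joint's range is limited). The gripper opens to 88 mm and grips with 3 to 60 N. Pads are 20 mm wide; open, the fingers measure 115 mm over their backs; the gripper's body (75 mm by 178 mm) begins 61 mm behind the grasp point.
Start: joints at [-74.204, 20.558, 86.54, -0, 72.909, -6.595], TCP at [0.229, -0.555, 0.234] pointing down, gripper open.
Joint ranges: [-170.27, 170.27], [-57.76, 135], [12.27, 136.19], [-55.21, 235.2], [11.17, 155.16], [-170.74, 170.74]. Speed limits (degrees/s): [136.94, 136.94, 180, 180, 180, 180].

### API

Orientations are given as [roll, pitch, yaw] about the fixed x, y, z axes, in that order (R = Rz(yaw) Ry(pitch) Rx(roll)).
In Python, from station import ctrl gives the robot as it stands.
- The arm moves only by the tool send_rows, never from a script. Its argument "rows" is one flat list of numbers, 7 for each row, row after row: the shift along the tool's x, y, z in mm, then the turn, a rotation vector about the tool's x, y, z in rad, then the opening, from -1 (shut) to 1 (fully open), so that 0 is half open. A call has 1 to 5 rows; each row is the pose to reach, as a shift and turn from the pose commanded when the call began, along the tool's axes at that moment; what a row does not reach only later rows make up. A row lasts 1/12 s, in which the tool goes at most 41.7 mm and 7.16 degrees, less where a joint would pass 70% of its speed; a pose out of reach is approached as far as the arm can. A call with a gripper value outside its range is refused whole. The fingers move at their own pace and stop on an object; "newtons" is the grip in N (left out, the last holds). Time passes only in rows, so rows that repeat a pose let the fingers close. It gives the time, the measured TCP pose, the force and the opening at its end, in the units of the state.
- ctrl.sense(): the state, without advancing time (a new reading comes with each control period).
- ctrl.camera(name): name is "scene" or "top"; returns a dict with "pixels" (400x640x3 uint8, red, green, blue), "range_z" (400x640 float32, m along the optical axis (not along the pixel's ray), 0 where there is no reading), "mtx" (3x3 intrinsics, pixels), "D" ([k1, k2, p1, p2, k3] as OpenCV has them; the pictures are not rectified), "R" (3x3) and "t" (3): a world point X has camera coordinates R X + t. Camera axes: x right, y down, z forward; pixel columns grow to the right and rows downward; lengths in m; the calibration is good to about 2 mm. A picture is of the moment at which its call begins.
- ctrl.finish_job(): hands the job in, once; it reports no verdict.
The state is a dict: "time": time; "joints": joint angles; "dq": joint speeds; "joint_torque": joint torques, N m; "ee_pos": TCP position; "ee_rot": TCP orientation; "ft_force": force on the tool from outside, world axes, zero at the start; "torque": the same for the moment, N m; "opening": finger opening in m.
Only numpy, scipy, OpenCV 4.12 (cv2) and the standard library are available. Lean on these libraries where they do the work, as an engineer would, in place of code of your own. Each camera call takes 0.05 s, during which the arm holds its last target.

## Working session

There is one attempt and no reset: what is moved stays moved. The work goes in short steps, Python scripts to look and compute and a tool call to move; the robot and the scene stay as the last step left them, time stands still between calls to the robot, and variables do not carry over. Pictures are saved under pics/ and viewed, and the job is handed in when it is done.

Besides the shell and the picture viewer there is one more tool, called after "Emit:" as name(argument=value, ...), one argument or row to a line, values as JSON. send_rows: Moves the arm, as the interface text tells. Its arguments: {"type":"object","properties":{"rows":{"type":"array","items":{"type":"number"}},"newtons":{"type":"number"}},"required":["rows"]}

```bash
ls; mkdir -p pics; python3 - <<'E'
from station import ctrl
import cv2,numpy as np
for n in("scene","top"):
    c=ctrl.camera(n); cv2.imwrite(f"pics/{n}0.png",c["pixels"][:,:,::-1]); np.savez(f"{n}0.npz",**c)
    print(n,c["mtx"].tolist(),c["D"],(-c["R"].T@c["t"]).round(3),c["R"].round(3).tolist())
print(ctrl.sense(),ctrl.tips_ahead)
E
```

```text
pics
scene [[511.69737737226103, 0.0, 315.7515909792602], [0.0, 511.69737737226103, 201.40776019052498], [0.0, 0.0, 1.0]] [0.05302414 0.         0.         0.         0.        ] [-0.091  0.548  0.832] [[-0.635, -0.772, 0.009], [-0.524, 0.422, -0.739], [0.567, -0.475, -0.673]]
top [[421.4036242335523, 0.0, 316.20209107231386], [0.0, 421.4036242335523, 195.63164983761183], [0.0, 0.0, 1.0]] [-0.02144997  0.          0.          0.          0.        ] [0.472 0.024 0.912] [[-0.03, -1.0, -0.01], [-0.995, 0.031, -0.1], [0.1, 0.007, -0.995]]
{'time': 0.1, 'joints': array([-7.42035749e+01,  2.05943946e+01,  8.65903626e+01, -6.34860454e-05,
        7.29101962e+01, -6.59644539e+00]), 'dq': array([-0.00028567, -0.0206348 , -0.07105943,  0.0915274 ,  0.04530232,
        0.07884033]), 'joint_torque': array([ 1.29075115e-04, -5.16358423e+01, -2.71406561e+01,  6.77857222e-02,
        2.77082896e-02, -4.43720819e-05]), 'ee_pos': array([ 0.22838667, -0.55419116,  0.23290366]), 'ee_rot': array([-1.79989152e+02,  9.43317257e-02, -6.76071019e+01]), 'ft_force': array([-1.15889882,  0.66061524, -0.109473  ]), 'torque': array([-0.04373203, -0.01086055, -0.04479511]), 'opening': 0.08806222371027311} 0.011
```

View pics/scene0.png

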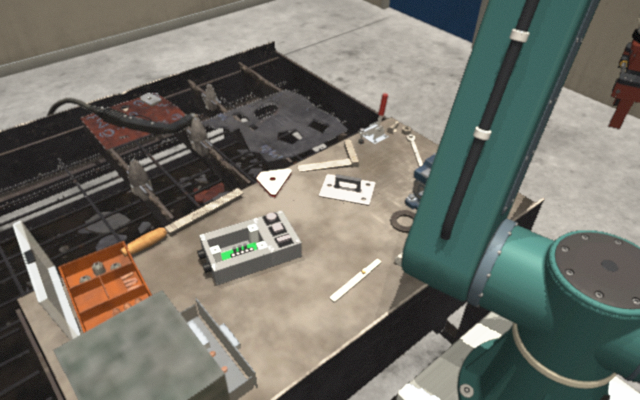

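View pics/top0.png

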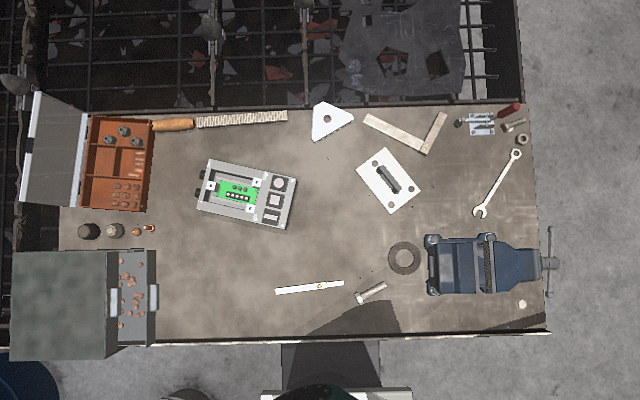

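The top view shows the controller near (245,193) with its keys at the right end, and the cover near (388,180). The magnet is at (331,121), the chalk holder at (310,288), the bolt at (371,292) and the ring at (404,258). I'll zoom in on the two parts.

```bash
python3 - <<'E'
import cv2,numpy as np
a=cv2.imread("pics/top0.png");b=cv2.imread("pics/scene0.png")
A=cv2.resize(a[145:240,190:302],None,fx=5,fy=5,interpolation=cv2.INTER_CUBIC)
cv2.imwrite("pics/z1.png",A)
cv2.imwrite("pics/z2.png",cv2.resize(a[140:220,345:425],None,fx=6,fy=6,interpolation=cv2.INTER_CUBIC))
cv2.imwrite("pics/z3.png",cv2.resize(b[200:290,190:310],None,fx=6,fy=6,interpolation=cv2.INTER_CUBIC))
E
```

```text
(no output)
```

View pics/z1.png

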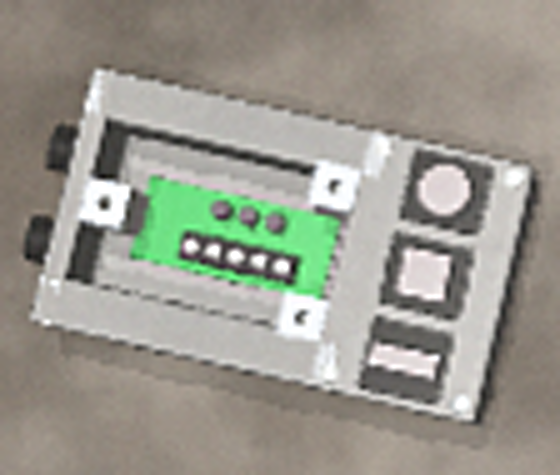

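View pics/z2.png

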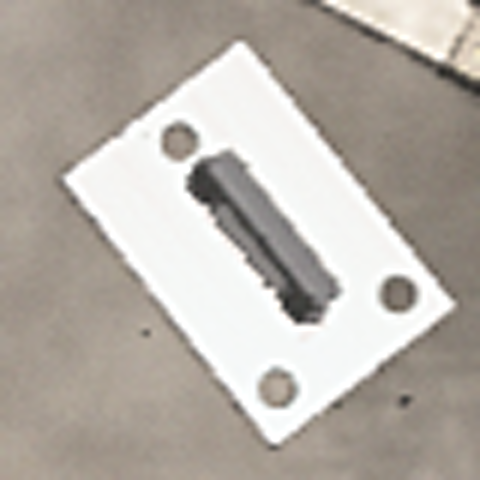

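View pics/z3.png

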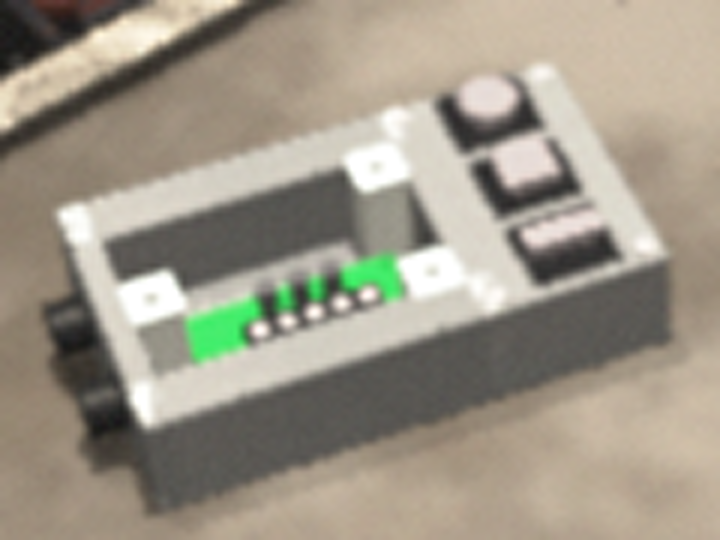

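```bash
cat > h.py <<'E'
import numpy as np,cv2
def ray(c,uv,z):
    p=cv2.undistortPoints(np.array([[uv]],float),c["mtx"],c["D"])[0,0]
    d=c["R"].T@np.array([p[0],p[1],1.]);o=-c["R"].T@c["t"]
    return o+d*(z-o[2])/d[2]
def crop(x,y,s,ox,oy): return ((x+.5)/s-.5+ox,(y+.5)/s-.5+oy)
def rigid(P,Q):
    """2D fit Q=R P+t"""
    P=np.array(P);Q=np.array(Q);p=P.mean(0);q=Q.mean(0)
    H=(P-p).T@(Q-q);a=np.arctan2(H[0,1]-H[1,0],H[0,0]+H[1,1])
    R=np.array([[np.cos(a),-np.sin(a)],[np.sin(a),np.cos(a)]]);t=q-R@p
    return a,t,np.linalg.norm((R@P.T).T+t-Q,axis=1)
E
python3 - <<'E'
from h import *
T=dict(np.load("top0.npz"));S=dict(np.load("scene0.npz"))
top={k:crop(*v,5,190,145) for k,v in dict(c=(104,203),b=(336,187),a=(302,317),round=(444,189),square=(425,272),bar=(404,358)).items()}
sc={k:crop(*v,6,190,200) for k,v in dict(c=(151,299),b=(377,167),a=(432,271),round=(488,100),square=(527,163),bar=(562,230)).items()}
for k in top:
    z=.045 if len(k)==1 else .055
    print(k,ray(T,top[k],z).round(4),ray(S,sc[k],z).round(4),top[k])
for nm,C,px in(("top",T,top),("sc",S,sc)):
    Q=[ray(C,px[k],.055)[:2] for k in("round","square","bar")]+[ray(C,px[k],.045)[:2] for k in "abc"]
    print([np.linalg.norm(Q[0]-Q[1]),np.linalg.norm(Q[1]-Q[2]),np.linalg.norm(Q[3]-Q[4]),np.linalg.norm((Q[3]+Q[4])/2-Q[5])])
    a,t,r=rigid([(36,-62),(0,-62),(-36,-62)],np.array(Q[:3])*1000)
    v=Q[5]-(Q[3]+Q[4])/2; print(nm,"keys",np.degrees(a),t,r,"thr yaw",np.degrees(np.arctan2(-v[0],v[1])))
# corners of housing top
H=[ray(T,crop(*p,5,190,145),.045)[:2] for p in[(98,70),(535,163),(478,422),(35,320)]]
print("housing",np.array(H).round(4).tolist(),np.mean(H,0),[np.linalg.norm(H[i]-H[i-1]) for i in range(4)])
cv={k:crop(*v,6,345,140) for k,v in dict(c=(179,141),b=(398,293),a=(277,388)).items()}
Q={k:ray(T,v,.0035) for k,v in cv.items()};print({k:v.round(4) for k,v in Q.items()})
v=Q['c']-(Q['a']+Q['b'])/2
print("cover yaw",np.degrees(np.arctan2(-v[0],v[1])),np.linalg.norm(v),np.linalg.norm(Q['a']-Q['b']))
H=[ray(T,crop(*p,6,345,140),.005)[:2] for p in[(240,40),(457,304),(276,446),(62,179)]]
print("cover",np.mean(H,0),[np.linalg.norm(H[i]-H[i-1]) for i in range(4)])
for i,j in((3,0),(2,1)):
    d=H[j]-H[i];print(np.degrees(np.arctan2(d[1],d[0])))
for i,j in((1,0),(2,3)):
    d=H[j]-H[i];print(np.degrees(np.arctan2(d[1],d[0]))-90)
# bar top ends
Hh=[ray(T,crop(*p,6,345,140),.040)[:2] for p in[(222,155),(325,300)]];print("handle",Hh)
# depth check
for k,p in list(top.items())+list(cv.items()):
    u,v=np.round(p).astype(int);z=T["range_z"][v,u]
    q=cv2.undistortPoints(np.array([[p]],float),T["mtx"],T["D"])[0,0]
    print(k,(T["R"].T@(np.array([q[0],q[1],1])*z-T["t"])).round(4))
E
```

```text
c [0.5881 0.2492 0.045 ] [0.5886 0.2481 0.045 ] (210.4, 185.2)
b [0.5918 0.1523 0.045 ] [0.5929 0.152  0.045 ] (256.8, 182.0)
a [0.538  0.1672 0.045 ] [0.5387 0.1658 0.045 ] (250.0, 208.0)
round [0.5882 0.1064 0.055 ] [0.5873 0.1063 0.055 ] (278.4, 182.4)
square [0.5542 0.1148 0.055 ] [0.5523 0.1145 0.055 ] (274.6, 199.0)
bar [0.5193 0.1241 0.055 ] [0.5182 0.1244 0.055 ] (270.4, 216.2)
[np.float64(0.03503250847985098), np.float64(0.03613818036168322), np.float64(0.05578122050359704), np.float64(0.09240610489122882)]
top keys -14.448292440559216 [569.33793157 175.14758011] [0.60616021 0.40751289 0.24712098] thr yaw -14.531362674602107
[np.float64(0.035882673092003395), np.float64(0.035599320737134475), np.float64(0.05592649391006002), np.float64(0.0920585600769238)]
sc keys -14.669619427088875 [568.3102063  175.05990574] [0.40662832 0.68246268 0.46584368] thr yaw -14.36690586242356
housing [[0.6443, 0.2515], [0.5992, 0.0692], [0.4926, 0.0954], [0.5401, 0.2781]] [0.56907074 0.17355018] [np.float64(0.10758420239909136), np.float64(0.1877415371748491), np.float64(0.10980680418998068), np.float64(0.18885453738478164)]
{'c': array([ 0.6311, -0.0992,  0.0035]), 'b': array([ 0.5731, -0.1759,  0.0035]), 'a': array([ 0.54  , -0.1305,  0.0035])}
cover yaw -54.094805902841536 0.09208594256368541 0.05611888208934435
cover [ 0.5932693  -0.12610617] [np.float64(0.08303939867112073), np.float64(0.12360842566579167), np.float64(0.08367354710987), np.float64(0.12311242100872094)]
-53.63856277134706
-53.977307838182654
-53.37316456578067
-53.66654455000524
handle [array([ 0.61935341, -0.10904361]), array([ 0.56737562, -0.14242995])]
c [0.589 0.251 0.038]
b [0.5947 0.1554 0.0238]
a [0.5391 0.1695 0.0312]
round [0.5882 0.1064 0.0546]
square [0.5541 0.1147 0.0559]
bar [0.5193 0.1243 0.0533]
c [ 0.6315 -0.0995  0.0013]
b [ 0.5734 -0.1765  0.0006]
a [ 0.5404 -0.1314 -0.0016]
```

All points check out: key spacing is about 36 mm, the thread and hole patterns are both 56 x 92 mm, and the two cameras agree within about 2 mm.

- **Controller:** yaw −14.5°.
- **Keys:** round (0.588, 0.106), square (0.553, 0.115), bar (0.519, 0.124).
- **Cover:** centre (0.593, −0.126), yaw −53.8°.

Next is the move to the square key.

```bash
cat > go.py <<'E'
import sys,numpy as np
from scipy.spatial.transform import Rotation as R
from station import ctrl
s=ctrl.sense()
Rc=R.from_euler('xyz',s["ee_rot"],degrees=True)
def to(p,yaw):
    Rt=R.from_euler('xyz',[180,0,yaw],degrees=True)
    return (Rc.inv().apply(np.array(p)-s["ee_pos"])*1000).round(1),(Rc.inv()*Rt).as_rotvec().round(4)
if __name__=="__main__":
    a=list(map(float,sys.argv[1:])); print(s["time"],s["ee_pos"].round(4),s["ee_rot"].round(2),s["ft_force"].round(1),s["opening"].round(4)); print(*to(a[:3],a[3]))
E
python3 go.py .553 .1147 .10 -14.5
```

```text
Traceback (most recent call last):
  File "go.py", line 10, in <module>
    a=list(map(float,sys.argv[1:])); print(s["time"],s["ee_pos"].round(4),s["ee_rot"].round(2),s["ft_force"].round(1),s["opening"].round(4)); print(*to(a[:3],a[3]))
                                                                                                                      ^^^^^^^^^^^^^^^^^^
AttributeError: 'float' object has no attribute 'round'
```

```bash
sed -i 's/s\["opening"\].round(4)/round(s["opening"],4)/' go.py
python3 go.py .553 .1147 .12 -14.5
```

```text
0.1 [ 0.2284 -0.5542  0.2329] [-1.7999e+02  9.0000e-02 -6.7610e+01] [-1.2  0.7 -0.1] 0.0881
[-494.6 -554.9  113.8] [-9.000e-04  1.400e-03 -9.269e-01]
```

Emit:
send_rows(
  rows=[-25,-28,0,0,0,-0.11,-1,-50,-56,0,0,0,-0.22,-1,-75,-84,0,0,0,-0.33,-1,-100,-112,0,0,0,-0.44,-1,-125,-140,0,0,0,-0.55,-1],
  newtons=40,
)

```text
time: 0.52
ee_pos: [0.3105, -0.384, 0.2332]
ee_rot: [-180.0, 0.0, -35.8]
ft_force: [-0.5, 0.2, -0.2]
opening: 0.0579
```

```bash
python3 go.py .553 .1147 .12 -14.5
```

```text
0.5167 [ 0.3105 -0.384   0.2332] [-1.7997e+02  5.0000e-02 -3.5820e+01] [-0.5  0.2 -0.2] 0.0579
[ -95.2 -546.2  113.6] [-0.0007  0.0007 -0.3722]
```

Emit:
send_rows(
  rows=[-6.5,-37,0,0,0,-0.08,-1,-13,-74,0,0,0,-0.16,-1,-19.5,-111,0,0,0,-0.24,-1,-26,-148,0,0,0,-0.31,-1,-33,-185,0,0,0,-0.37,-1],
)

```text
time: 0.93
ee_pos: [0.3929, -0.2151, 0.2335]
ee_rot: [-180.0, 0.0, -14.7]
ft_force: [0.0, -0.1, -0.3]
opening: 0.0245
```

```bash
python3 go.py .553 .1147 .12 -14.5
```

```text
0.9333 [ 0.3929 -0.2151  0.2335] [-1.7999e+02  1.0000e-02 -1.4720e+01] [ 0.  -0.1 -0.3] 0.0245
[  71.1 -359.6  113.6] [-0.0002  0.0002 -0.0038]
```

Emit:
send_rows(
  rows=[7,-37,0,0,0,0,-1,14,-74,0,0,0,0,-1,22,-111,10,0,0,0,-1,29,-148,20,0,0,0,-1,36,-183,30,0,0,0,-1],
)

```text
time: 1.35
ee_pos: [0.4749, -0.0472, 0.2034]
ee_rot: [-180.0, -0.0, -14.9]
ft_force: [0.1, -0.3, -0.7]
opening: 0.0003
```

```bash
python3 go.py .553 .1147 .12 -14.5
```

```text
1.35 [ 0.4749 -0.0472  0.2034] [-1.7999e+02 -2.0000e-02 -1.4880e+01] [ 0.1 -0.3 -0.7] 0.0003
[  33.8 -176.5   83.4] [-0.0002 -0.0003 -0.0067]
```

Emit:
send_rows(
  rows=[8,-40,15,0,0,-0.005,-1,16,-80,32,0,0,-0.005,-1,24,-115,50,0,0,-0.005,-1,31,-150,68,0,0,-0.005,-1,33.5,-174,82,0,0,-0.005,-1],
)

```text
time: 1.77
ee_pos: [0.5527, 0.1132, 0.1201]
ee_rot: [-180.0, 0.0, -14.5]
ft_force: [1.5, -0.5, 0.0]
opening: 0.0004
```

Emit:
send_rows(
  rows=[0,0,0,0,0,0,-1,0,0,0,0,0,0,-1],
)

```text
time: 1.93
ee_pos: [0.5507, 0.1113, 0.1203]
ee_rot: [179.9, 0.2, -14.5]
ft_force: [0.6, -0.8, 0.1]
opening: 0.0003
```

```bash
python3 go.py .5533 .1147 .066 -14.5
```

```text
1.9333 [0.5507 0.1113 0.1203] [ 1.7994e+02  1.6000e-01 -1.4450e+01] [ 0.6 -0.8  0.1] 0.0003
[ 1.8 -4.  54.3] [0.001  0.0028 0.0009]
```

Emit:
send_rows(
  rows=[1,-2,15,0,0,0,-1,2,-4,30,0,0,0,-1,2,-4,42,0,0,0,-1,2,-4,46,0,0,0,-1,2,-4,46,0,0,0,-1],
)

```text
time: 2.35
ee_pos: [0.5536, 0.1124, 0.0753]
ee_rot: [180.0, 0.1, -14.7]
ft_force: [0.3, 0.4, -0.2]
opening: 0.0007
```

```bash
python3 go.py .5533 .1147 .061 -14.5; python3 - <<'E'
from station import ctrl
import cv2
for n,(x,y) in dict(top=(190,145),scene=(190,180)).items():
    c=ctrl.camera(n); cv2.imwrite(f"pics/{n}1.png",cv2.resize(c["pixels"][y:y+100,x:x+120,::-1],None,fx=5,fy=5,interpolation=2))
E
python3 go.py .5533 .1147 .061 -14.5
```

```text
2.35 [0.5536 0.1124 0.0753] [ 1.7996e+02  1.0000e-01 -1.4670e+01] [ 0.3  0.4 -0.2] 0.0007
[-0.8 -2.2 14.3] [ 0.0008  0.0018 -0.0031]
2.45 [0.5548 0.1128 0.0765] [-1.7999e+02 -3.0000e-02 -1.4660e+01] [0.1 0.1 0.2] 0.0004
[-1.9 -1.4 15.5] [-0.0002 -0.0006 -0.0028]
```

View pics/scene1.png

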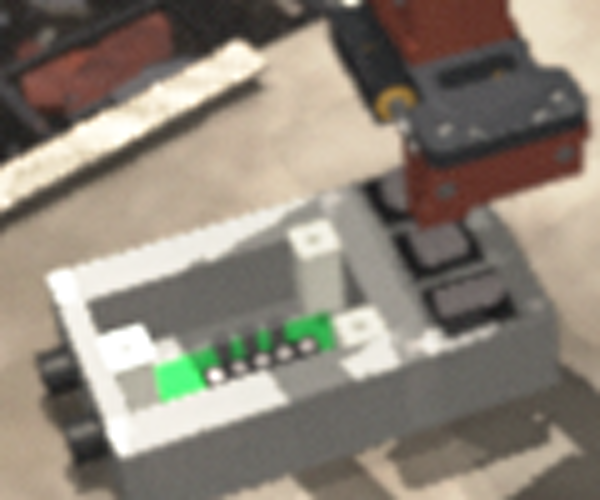

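```bash
python3 - <<'E'
from station import ctrl
import cv2,numpy as np
s=ctrl.sense()
for n in("scene","top"):
    c=ctrl.camera(n); im=c["pixels"][:,:,::-1].copy()
    cv2.imwrite(f"pics/{n}2.png",im)
    for p in[s["ee_pos"]-[0,0,.011],[.5533,.1147,.055]]:
        uv=cv2.projectPoints(np.array([p]),cv2.Rodrigues(c["R"])[0],c["t"],c["mtx"],c["D"])[0][0,0];print(n,uv)
E
```

```text
scene [277.15803149 222.30237335]
scene [277.05786915 226.5556378 ]
top [275.03252026 198.20576612]
top [274.68085749 199.42702967]
```

View pics/scene2.png

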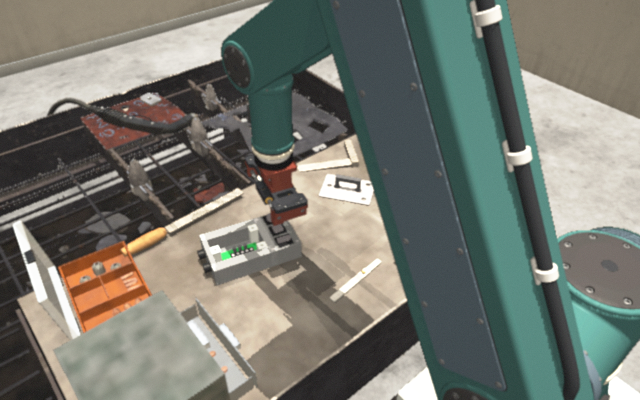

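View pics/top2.png

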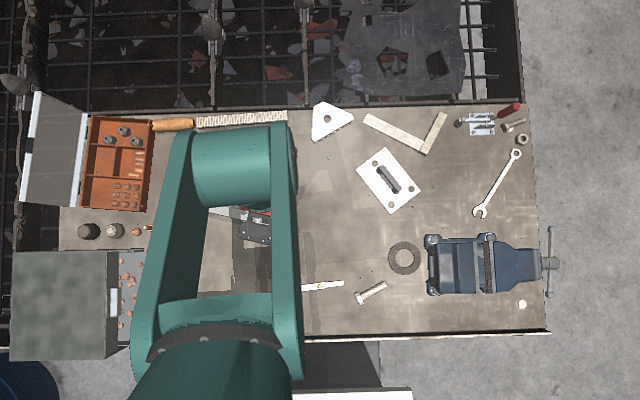

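The tip projects to (277,222), just above the square key at (277,227), so it lines up. The red block in view is the gripper's body, about 70 mm higher. Pressing now.

Emit:
send_rows(
  rows=[-1,-1.5,5,0,0,0,-1,-1,-1.5,9,0,0,0,-1,-1,-1.5,12,0,0,0,-1,-1,-1.5,14,0,0,0,-1,-1,-1.5,14,0,0,0,-1],
)

```text
time: 2.97
ee_pos: [0.5543, 0.1154, 0.0616]
ee_rot: [-180.0, -0.0, -14.6]
ft_force: [-0.3, 0.7, 4.9]
opening: 0.0006
```

```bash
python3 go.py .5533 .1147 .061 -14.5
```

```text
2.9667 [0.5543 0.1154 0.0616] [-1.7998e+02 -2.0000e-02 -1.4600e+01] [-0.3  0.7  4.9] 0.0006
[-0.8  1.   0.6] [-0.0003 -0.0003 -0.0018]
```

Emit:
send_rows(
  rows=[0,0,1,0,0,0,-1,0,0,1.5,0,0,0,-1,0,0,1.5,0,0,0,-1],
)

```text
time: 3.22
ee_pos: [0.5543, 0.1155, 0.0613]
ee_rot: [-180.0, -0.0, -14.6]
ft_force: [-1.0, 0.1, 12.3]
opening: 0.0004
```

Bottomed out: the force rose to 12 N with no further travel. Lifting and moving to the round key.

Emit:
send_rows(
  rows=[0,0,-8,0,0,0,-1,0,0,-18,0,0,0,-1,15,0,-18,0,0,0,-1,34,0,-18,0,0,0,-1,34,0,-18,0,0,0,-1],
)

```text
time: 3.63
ee_pos: [0.5906, 0.1061, 0.0792]
ee_rot: [-179.9, -0.3, -14.6]
ft_force: [0.3, -0.1, 0.1]
opening: 0.0005
```

Emit:
send_rows(
  rows=[0,0,0,0,0,0,-1,0,0,0,0,0,0,-1],
)

```text
time: 3.8
ee_pos: [0.5855, 0.1068, 0.0779]
ee_rot: [180.0, 0.1, -14.6]
ft_force: [-0.3, 0.6, 0.0]
opening: 0.0005
```

```bash
python3 go.py .5877 .1064 .061 -14.5
```

```text
3.8 [0.5855 0.1068 0.0779] [ 1.7997e+02  1.2000e-01 -1.4620e+01] [-0.3  0.6  0. ] 0.0005
[ 2.3 -0.2 16.9] [ 0.0005  0.0021 -0.0021]
```

Emit:
send_rows(
  rows=[1,0,6,0,0,0,-1,1,0,11,0,0,0,-1,1,0,15,0,0,0,-1,1,0,17,0,0,0,-1,1,0,17,0,0,0,-1],
)

```text
time: 4.22
ee_pos: [0.587, 0.1067, 0.0614]
ee_rot: [180.0, 0.1, -14.6]
ft_force: [-1.9, -0.2, 6.1]
opening: 0.0009
```

Emit:
send_rows(
  rows=[0,0,0.5,0,0,0,-1,0,0,1,0,0,0,-1],
)

```text
time: 4.38
ee_pos: [0.587, 0.1066, 0.0611]
ee_rot: [180.0, 0.1, -14.6]
ft_force: [-5.8, -0.5, 18.6]
opening: 0.0006
```

Emit:
send_rows(
  rows=[0,0,-8,0,0,0,-1,0,0,-19,0,0,0,-1,-25,0,-19,0,0,0,-1,-55,0,-19,0,0,0,-1,-70,0,-19,0,0,0,-1],
)

```text
time: 4.8
ee_pos: [0.5165, 0.1245, 0.0791]
ee_rot: [180.0, 0.2, -14.6]
ft_force: [-0.8, 0.1, 0.4]
opening: 0.0004
```

Emit:
send_rows(
  rows=[0,0,0,0,0,0,-1,0,0,0,0,0,0,-1,0,0,0,0,0,0,-1],
)

```text
time: 5.05
ee_pos: [0.5217, 0.1241, 0.0796]
ee_rot: [-180.0, -0.1, -14.6]
ft_force: [0.3, -0.3, -0.0]
opening: 0.0006
```

```bash
python3 go.py .5188 .1243 .061 -14.5
```

```text
5.05 [0.5217 0.1241 0.0796] [-1.7996e+02 -1.1000e-01 -1.4600e+01] [ 0.3 -0.3 -0. ] 0.0006
[-2.9  0.6 18.6] [-0.0007 -0.002  -0.0018]
```

Emit:
send_rows(
  rows=[-1,0,6,0,0,0,-1,-1,0,11,0,0,0,-1,-1,0,15,0,0,0,-1,-1,0,18,0,0,0,-1,-1,0,18,0,0,0,-1],
)

```text
time: 5.47
ee_pos: [0.5202, 0.1242, 0.0614]
ee_rot: [-180.0, -0.1, -14.6]
ft_force: [0.2, -0.4, 4.9]
opening: 0.0006
```

Emit:
send_rows(
  rows=[0,0,0.5,0,0,0,-1,0,0,1,0,0,0,-1],
)

```text
time: 5.63
ee_pos: [0.5202, 0.1242, 0.0611]
ee_rot: [-180.0, -0.1, -14.6]
ft_force: [-2.9, -1.4, 19.3]
opening: 0.0008
```

All three keys bottomed. Lifting and heading for the cover.

Emit:
send_rows(
  rows=[0,0,-20,0,0,0,-1,0,0,-60,0,0,0,-1,0,0,-75,0,0,0,0,0,0,-75,0,0,0,0],
)

```text
time: 5.97
ee_pos: [0.522, 0.1246, 0.1384]
ee_rot: [-179.9, -0.3, -14.6]
ft_force: [-0.1, -0.4, -0.5]
opening: 0.0101
```

```bash
python3 go.py .5933 -.1258 .13 -53.8
```

```text
5.9667 [0.522  0.1246 0.1384] [-179.86   -0.34  -14.62] [-0.1 -0.4 -0.5] 0.0101
[132.1 224.4   8.6] [-0.0044 -0.0049  0.6838]
```

Emit:
send_rows(
  rows=[18,30,0,0,0,0.08,0,36,61,0,0,0,0.18,0,54,92,0,0,0,0.28,0,73,123,0,0,0,0.38,0,91,154,0,0,0,0.48,0],
)

```text
time: 6.38
ee_pos: [0.5679, -0.0491, 0.1335]
ee_rot: [179.9, 0.1, -42.4]
ft_force: [0.2, -0.4, 0.1]
opening: 0.0422
```

```bash
python3 go.py .5933 -.1258 .12 -53.8
```

```text
6.3833 [ 0.5679 -0.0491  0.1335] [ 1.7994e+02  1.1000e-01 -4.2380e+01] [ 0.2 -0.4  0.1] 0.0422
[70.5 39.5 13.4] [0.0012 0.0018 0.1993]
```

Emit:
send_rows(
  rows=[30,17,4,0,0,0.08,0,55,31,10,0,0,0.15,0,70,39,13,0,0,0.2,0,70,39,13,0,0,0.2,0,70,39,13,0,0,0.2,0],
)

```text
time: 6.8
ee_pos: [0.5932, -0.1239, 0.1203]
ee_rot: [179.9, 0.2, -53.6]
ft_force: [0.2, 0.3, -0.1]
opening: 0.0441
```

Emit:
send_rows(
  rows=[0,0,0,0,0,0,0,0,0,0,0,0,0,0,0,0,0,0,0,0,0],
)

```text
time: 7.05
ee_pos: [0.5937, -0.1221, 0.1221]
ee_rot: [180.0, 0.0, -53.5]
ft_force: [-0.8, 0.2, 0.5]
opening: 0.044
```

```bash
python3 go.py .5933 -.1258 .025 -53.8
python3 - <<'E'
from station import ctrl
import cv2,numpy as np
for n in("scene","top"):
    c=ctrl.camera(n);np.savez(f"{n}3.npz",**c)
    cv2.imwrite(f"pics/{n}3.png",c["pixels"][:,:,::-1])
E
```

```text
7.05 [ 0.5937 -0.1221  0.1221] [ 1.7999e+02  4.0000e-02 -5.3460e+01] [-0.8  0.2  0.5] 0.044
[ 2.8  2.5 97.1] [0.0002 0.0007 0.0059]
```

View pics/scene3.png

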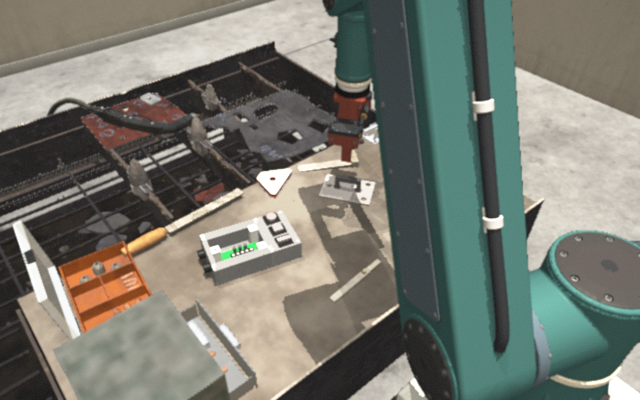

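View pics/top3.png

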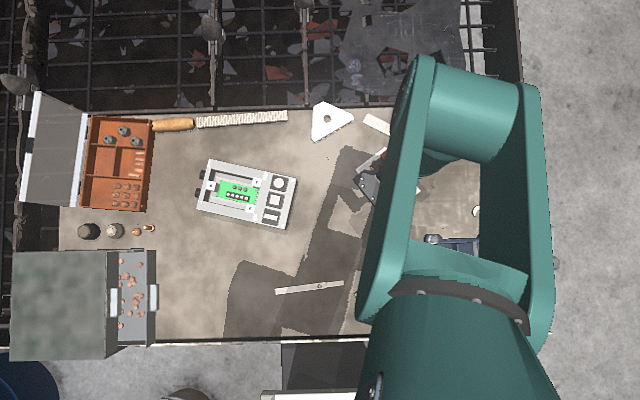

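The scene view shows the gripper over the cover at about (345,170), with nothing else disturbed and the keys up. Descending to the handle.

Emit:
send_rows(
  rows=[1,1,20,0,0,0.003,0,2,2,45,0,0,0.006,0,2.5,2.5,65,0,0,0.006,0,2.5,2.5,75,0,0,0.006,0,2.5,2.5,75,0,0,0.006,0],
)

```text
time: 7.57
ee_pos: [0.5919, -0.1259, 0.0451]
ee_rot: [179.9, 0.2, -53.9]
ft_force: [-0.7, -0.0, 0.1]
opening: 0.0439
```

Emit:
send_rows(
  rows=[0,0,0,0,0,0,0,0,0,0,0,0,0,0,0,0,0,0,0,0,0],
)

```text
time: 7.82
ee_pos: [0.5947, -0.1272, 0.0485]
ee_rot: [-179.9, -0.1, -53.9]
ft_force: [-0.1, -0.1, -0.0]
opening: 0.0439
```

```bash
python3 go.py .5933 -.1258 .025 -53.8
```

```text
7.8167 [ 0.5947 -0.1272  0.0485] [-1.7992e+02 -1.1000e-01 -5.3900e+01] [-0.1 -0.1 -0. ] 0.0439
[-2.   0.4 23.5] [-0.0015 -0.0019 -0.0018]
```

Emit:
send_rows(
  rows=[-1,0,8,0,0,0,0,-1,0,15,0,0,0,0,-1,0,20,0,0,0,0,-1,0,22,0,0,0,0,-1,0,22,0,0,0,0],
)

```text
time: 8.23
ee_pos: [0.5923, -0.1259, 0.0242]
ee_rot: [179.9, 0.1, -53.9]
ft_force: [-0.0, 0.2, 1.4]
opening: 0.0439
```

Emit:
send_rows(
  rows=[0,0,0,0,0,0,0,0,0,0,0,0,0,0,0,0,0,0,0,0,0,0,0,0,0,0,0,0],
)

```text
time: 8.57
ee_pos: [0.5932, -0.1262, 0.0254]
ee_rot: [-180.0, -0.0, -53.9]
ft_force: [0.2, 0.1, -0.4]
opening: 0.044
```

```bash
python3 go.py .5933 -.1258 .025 -53.8
```

```text
8.5667 [ 0.5932 -0.1262  0.0254] [-1.7998e+02 -1.0000e-02 -5.3910e+01] [ 0.2  0.1 -0.4] 0.044
[-0.3 -0.3  0.4] [-0.0003 -0.0003 -0.002 ]
```

Close the fingers with a firm grip.

Emit:
send_rows(
  rows=[0,0,0,0,0,0,-1,0,0,0,0,0,0,-1,0,0,0,0,0,0,-1,0,0,0,0,0,0,-1,0,0,0,0,0,0,-1],
  newtons=50,
)

```text
time: 8.98
ee_pos: [0.593, -0.1261, 0.0252]
ee_rot: [-180.0, 0.0, -53.9]
ft_force: [-0.1, -1.2, 0.8]
opening: 0.0141
```

Emit:
send_rows(
  rows=[0,0,0,0,0,0,-1,0,0,0,0,0,0,-1,0,0,0,0,0,0,-1,0,0,0,0,0,0,-1,0,0,0,0,0,0,-1],
)

```text
time: 9.4
ee_pos: [0.5932, -0.1263, 0.0252]
ee_rot: [-180.0, -0.0, -53.9]
ft_force: [0.8, -0.7, -0.9]
opening: 0.0116
```

Opening is about 12 mm, which matches the bar. Lifting gently.

Emit:
send_rows(
  rows=[0,0,-10,0,0,0,-1,0,0,-25,0,0,0,-1,0,0,-45,0,0,0,-1,0,0,-65,0,0,0,-1,0,0,-85,0,0,0,-1],
)

```text
time: 9.82
ee_pos: [0.592, -0.1257, 0.1109]
ee_rot: [179.9, 0.1, -53.9]
ft_force: [0.6, -0.0, -4.3]
opening: 0.0116
```

Emit:
send_rows(
  rows=[0,0,-15,0,0,0,-1,0,0,-25,0,0,0,-1,0,0,-30,0,0,0,-1,0,0,-30,0,0,0,-1,0,0,-30,0,0,0,-1],
)

```text
time: 10.23
ee_pos: [0.5925, -0.1259, 0.1397]
ee_rot: [180.0, 0.1, -53.9]
ft_force: [-0.6, -0.8, -4.0]
opening: 0.0113
```

```bash
python3 - <<'E'
from go import *
c,n=np.cos(np.radians(-14.5)),np.sin(np.radians(-14.5))
import numpy as np
o=np.array([.5688,.1751]); C=o+30*np.array([-n,c])/1000
print("compartment",C)
# threads mean based
P=np.array([[-28,-46],[28,-46],[0,46]])
print(s["ee_pos"],s["ft_force"],to([*C,.14],-14.5))
E
```

```text
compartment [0.5763114  0.20414443]
[ 0.59245305 -0.12593626  0.13966339] [-0.64446822 -0.83435357 -3.98036365] (array([-2.763e+02, -1.814e+02, -2.000e-01]), array([ 2.000e-04,  1.100e-03, -6.879e-01]))
```

Emit:
send_rows(
  rows=[-12,-8,0,0,0,-0.04,-1,-36,-24,0,0,0,-0.1,-1,-62,-41,0,0,0,-0.18,-1,-90,-59,0,0,0,-0.26,-1,-118,-77,0,0,0,-0.34,-1],
)

```text
time: 10.65
ee_pos: [0.5843, 0.0165, 0.1388]
ee_rot: [180.0, 0.2, -34.2]
ft_force: [0.5, 1.5, -3.6]
opening: 0.0119
```

```bash
python3 go.py .5767 .204 .14 -14.5
```

```text
10.65 [0.5843 0.0165 0.1388] [ 1.7995e+02  1.5000e-01 -3.4170e+01] [ 0.5  1.5 -3.6] 0.0119
[-111.6 -150.8   -1. ] [ 0.0004  0.0027 -0.3434]
```

Emit:
send_rows(
  rows=[-20,-27,-1,0,0,-0.07,-1,-42,-56,-1,0,0,-0.15,-1,-64,-86,-1,0,0,-0.23,-1,-84,-114,-1,0,0,-0.29,-1,-98,-133,-1,0,0,-0.335,-1],
)

```text
time: 11.07
ee_pos: [0.5783, 0.1834, 0.1399]
ee_rot: [-180.0, 0.2, -14.9]
ft_force: [0.8, 0.6, -3.0]
opening: 0.0116
```

Emit:
send_rows(
  rows=[0,0,0,0,0,0,-1,0,0,0,0,0,0,-1,0,0,0,0,0,0,-1,0,0,0,0,0,0,-1],
)

```text
time: 11.4
ee_pos: [0.5796, 0.1789, 0.1405]
ee_rot: [180.0, 0.1, -15.3]
ft_force: [-0.2, 0.4, -4.5]
opening: 0.0112
```

```bash
python3 go.py .5767 .204 .14 -14.5
```

```text
11.4 [0.5796 0.1789 0.1405] [ 1.7995e+02  7.0000e-02 -1.5280e+01] [-0.2  0.4 -4.5] 0.0112
[ -9.4 -23.5   0.5] [ 0.0008  0.0012 -0.0136]
```

Emit:
send_rows(
  rows=[-3,-7,0,0,0,-0.005,-1,-6,-15,0,0,0,-0.012,-1,-9,-22,0,0,0,-0.012,-1,-9.5,-23.5,0,0,0,-0.012,-1,-9.5,-23.5,0,0,0,-0.012,-1],
)

```text
time: 11.82
ee_pos: [0.5771, 0.2056, 0.1413]
ee_rot: [-180.0, -0.0, -14.5]
ft_force: [1.9, -1.2, -3.4]
opening: 0.0116
```

Emit:
send_rows(
  rows=[0,0,0,0,0,0,-1,0,0,0,0,0,0,-1,0,0,0,0,0,0,-1,0,0,0,0,0,0,-1,0,0,0,0,0,0,-1],
)

```text
time: 12.23
ee_pos: [0.5772, 0.2047, 0.1412]
ee_rot: [-180.0, 0.0, -14.6]
ft_force: [-0.6, 0.3, -3.8]
opening: 0.0119
```

```bash
python3 go.py .5767 .204 .12 -14.5
cat > snap.py <<'E'
import sys
from station import ctrl
import cv2,numpy as np
k=sys.argv[1]
for n,(x,y) in dict(top=(180,130),scene=(170,150)).items():
    c=ctrl.camera(n);np.savez(f"{n}{k}.npz",**c);im=c["pixels"][:,:,::-1]
    cv2.imwrite(f"pics/{n}{k}.png",cv2.resize(im[y:y+120,x:x+150],None,fx=5,fy=5,interpolation=2))
E
python3 snap.py 4
```

```text
12.2333 [0.5772 0.2047 0.1412] [-180.      0.    -14.56] [-0.6  0.3 -3.8] 0.0119
[-0.3  0.8 21.2] [-0.      0.     -0.0011]
```

View pics/scene4.png

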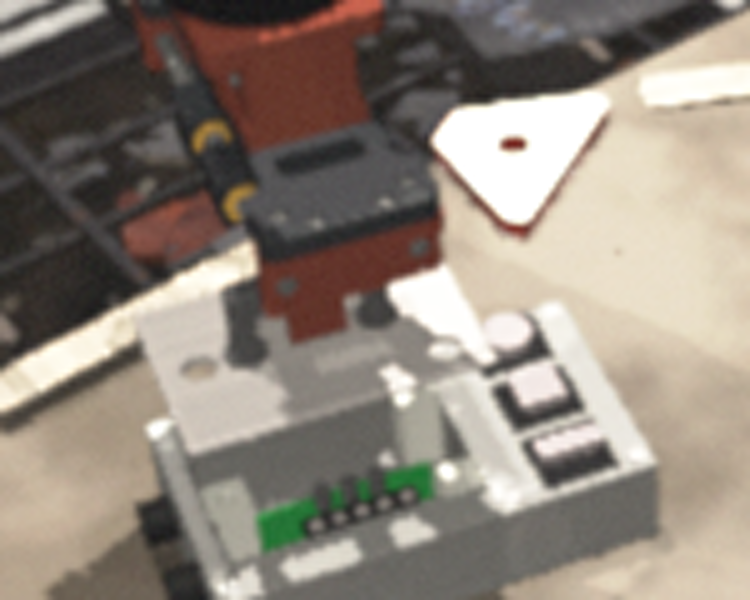

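View pics/top4.png

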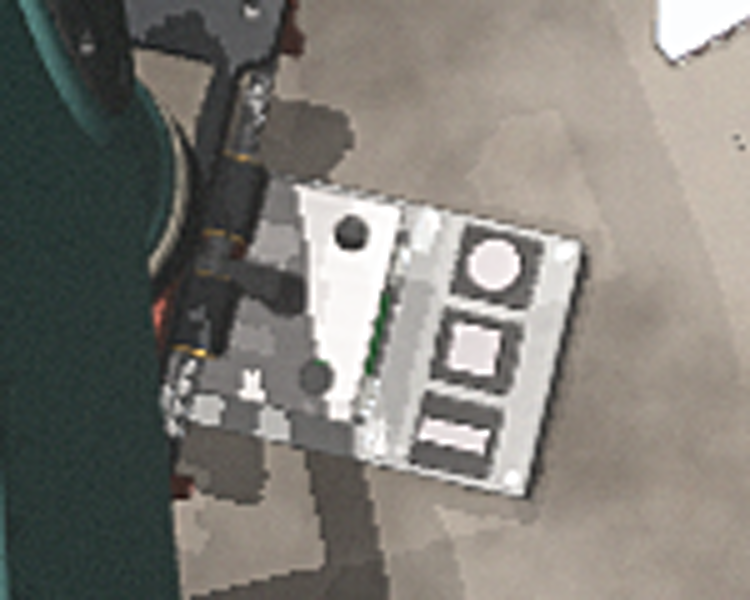

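The plate is held level with its pair of holes toward the keypad, and all three keys are up. Lowering to hover height.

Emit:
send_rows(
  rows=[0,0,10,0,0,0,-1,0,0,22,0,0,0,-1,0,0,34,0,0,0,-1,0,0,42,0,0,0,-1,0,0,46,0,0,0,-1],
)

```text
time: 12.75
ee_pos: [0.5756, 0.2045, 0.0927]
ee_rot: [179.9, 0.2, -14.6]
ft_force: [0.3, -0.0, -4.0]
opening: 0.012
```

Emit:
send_rows(
  rows=[0,0,3,0,0,0,-1,0,0,6,0,0,0,-1,0,0,8,0,0,0,-1,0,0,8,0,0,0,-1,0,0,8,0,0,0,-1],
)

```text
time: 13.17
ee_pos: [0.5774, 0.2049, 0.0874]
ee_rot: [-180.0, -0.0, -14.6]
ft_force: [-0.8, 0.4, -3.5]
opening: 0.0116
```

Emit:
send_rows(
  rows=[0,0,0,0,0,0,-1,0,0,0,0,0,0,-1,0,0,0,0,0,0,-1,0,0,0,0,0,0,-1,0,0,0,0,0,0,-1],
)

```text
time: 13.58
ee_pos: [0.5772, 0.2049, 0.0873]
ee_rot: [-180.0, -0.0, -14.6]
ft_force: [-0.6, 0.2, -3.5]
opening: 0.0117
```

```bash
python3 go.py .5767 .204 .085 -14.5
python3 snap.py 5
```

```text
13.5833 [0.5772 0.2049 0.0873] [-1.7999e+02 -1.0000e-02 -1.4550e+01] [-0.6  0.2 -3.5] 0.0117
[-0.3  1.   2.3] [-0.0002 -0.0002 -0.0009]
```

View pics/scene5.png

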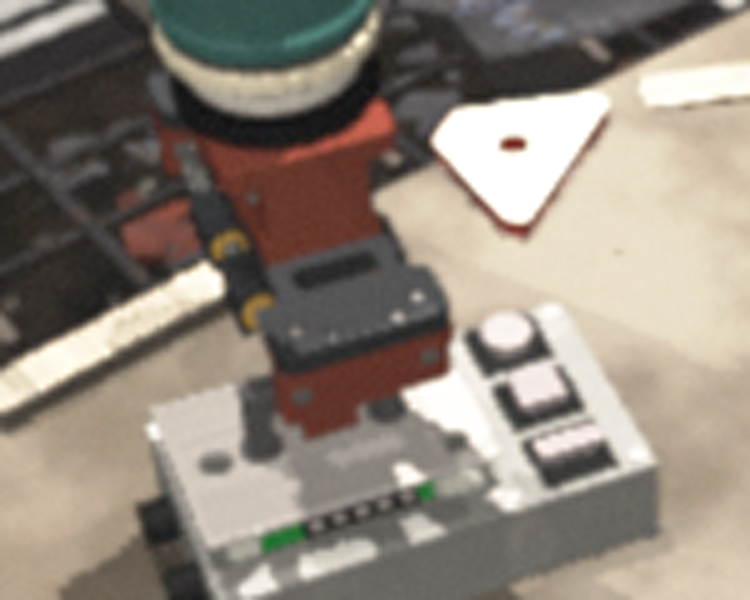

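View pics/top5.png

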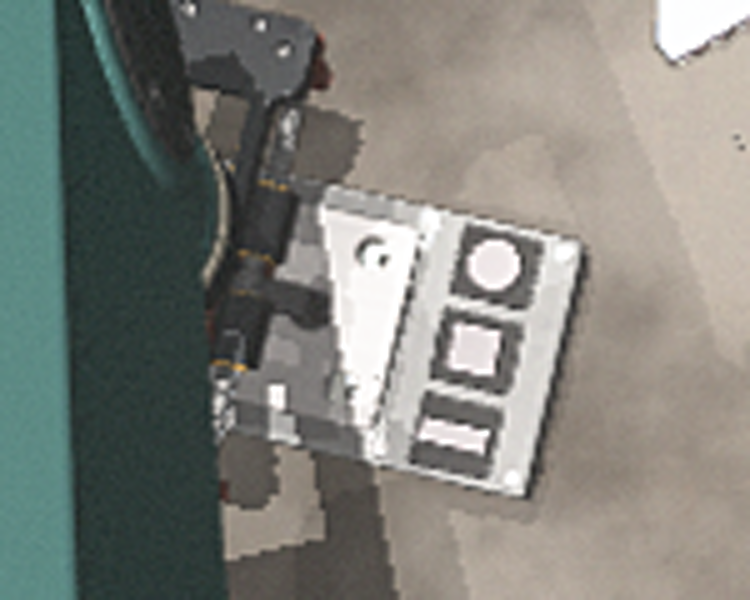

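The top view shows hole b at zoomed (374,252), with the thread boss visible through it. The scene view shows hole c at zoomed (214,462). I'll measure both against the threads.

```bash
python3 - <<'E'
from h import *
T=dict(np.load("top5.npz"));S=dict(np.load("scene5.npz"))
t=lambda p,z:ray(T,crop(*p,5,180,130),z).round(4)
s=lambda p,z:ray(S,crop(*p,5,170,150),z).round(4)
print("top b",t((374,252),.067),"thr",(.5918,.1523)); print("top a?",t((346,390),.067),"thr",(.538,.1672))
print("sc c",s((215,462),.067),"thr",(.5886,.2481)); print("sc b",s((453,439),.067),"thr",(.5929,.152))
# plate keypad-end corners top
A=t((323,186),.067);B=t((424,208),.067);print(A,B)
for n,C,(x0,y0),(cx,cy) in(("t",T,(180,130),(345,310)),("s",S,(170,150),(215,470))):
    im=C["pixels"][:,:,::-1];x,y=int(cx/5+x0),int(cy/5+y0)
    z=cv2.resize(im[y-25:y+25,x-25:x+25],None,fx=12,fy=12,interpolation=cv2.INTER_CUBIC)
    cv2.imwrite(f"pics/q{n}.png",cv2.convertScaleAbs(z,alpha=1 if n=="t" else 1.2)); print(n,x-25,y-25)
E
```

```text
top b [0.593  0.1538 0.067 ] thr (0.5918, 0.1523)
top a? [0.5372 0.166  0.067 ] thr (0.538, 0.1672)
sc c [0.5899 0.2492 0.067 ] thr (0.5886, 0.2481)
sc b [0.5397 0.1669 0.067 ] thr (0.5929, 0.152)
[0.6207 0.1742 0.067 ] [0.6104 0.1332 0.067 ]
t 224 167
s 188 219
```

View pics/qt.png

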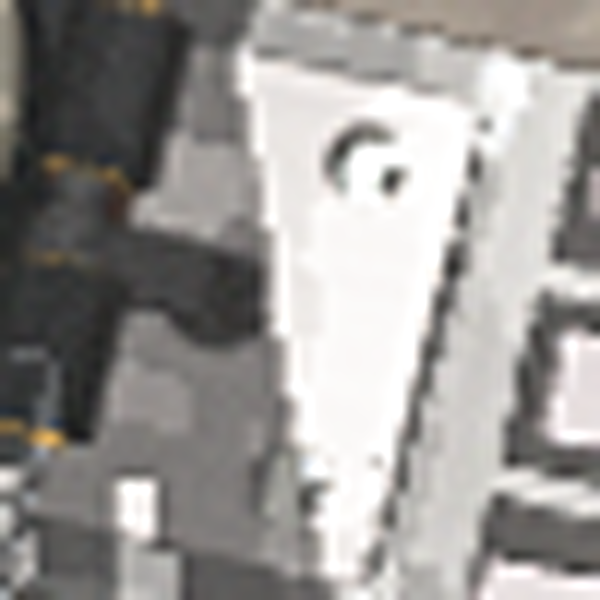

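View pics/qs.png

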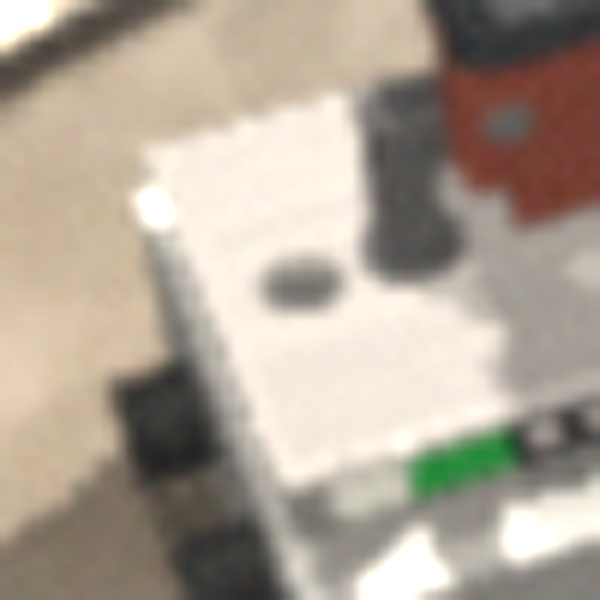

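Three holes measured in two cameras agree that the plate sits about (+1.2, +1.2) mm off in world axes. That's already within 4 mm, but I'll trim it out and lower by 2 mm.

Emit:
send_rows(
  rows=[-0.5,0.7,1,0,0,0,-1,-0.9,1.4,2,0,0,0,-1,-0.9,1.4,2,0,0,0,-1,-0.9,1.4,2,0,0,0,-1,-0.9,1.4,2,0,0,0,-1],
)

```text
time: 14.1
ee_pos: [0.5759, 0.2037, 0.0851]
ee_rot: [-180.0, 0.0, -14.6]
ft_force: [-0.1, -0.7, -2.9]
opening: 0.0114
```

Emit:
send_rows(
  rows=[0,0,0,0,0,0,-1,0,0,0,0,0,0,-1,0,0,0,0,0,0,-1,0,0,0,0,0,0,-1,0,0,0,0,0,0,-1],
)

```text
time: 14.52
ee_pos: [0.5759, 0.2037, 0.0852]
ee_rot: [-180.0, 0.0, -14.6]
ft_force: [-0.5, 1.0, -3.6]
opening: 0.0117
```

Emit:
send_rows(
  rows=[0,0,0,0,0,0,-1,0,0,0,0,0,0,-1,0,0,0,0,0,0,-1,0,0,0,0,0,0,-1,0,0,0,0,0,0,-1],
)

```text
time: 14.93
ee_pos: [0.5759, 0.2037, 0.0852]
ee_rot: [-180.0, 0.0, -14.6]
ft_force: [0.7, 0.2, -3.2]
opening: 0.0117
```

```bash
python3 go.py .5767 .204 .085 -14.5
python3 snap.py 6; python3 -c "
import numpy as np,cv2
T=np.load('top6.npz')['pixels'][:,:,::-1];S=np.load('scene6.npz')['pixels'][:,:,::-1]
f=lambda i:cv2.resize(i,None,fx=8,fy=8,interpolation=2)
cv2.imwrite('pics/f6.png',np.hstack([f(T[165:215,225:270]),f(S[219:269,188:238])]))
cv2.imwrite('pics/full6.png',T)"
```

```text
14.9333 [0.5759 0.2037 0.0852] [-179.99    0.    -14.55] [ 0.7  0.2 -3.2] 0.0117
[ 0.7 -0.4  0.2] [-0.0001  0.0001 -0.0009]
```

View pics/f6.png

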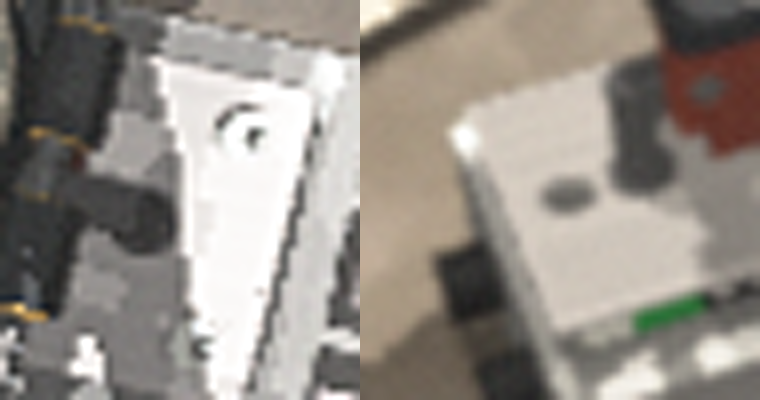

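View pics/scene6.png

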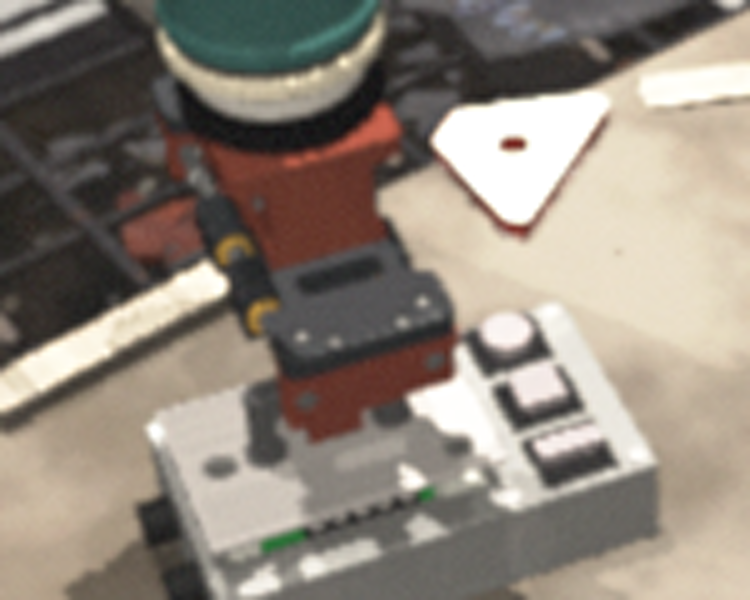

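```bash
python3 - <<'E'
from h import *
T=dict(np.load("top6.npz"));S=dict(np.load("scene6.npz"))
print("b top",ray(T,crop(241,130,8,225,165),.065).round(4),"thread now",ray(T,crop(251,135,8,225,165),.045).round(4),"was .5918 .1523")
print("c sc",ray(S,crop(568-360,194,8,188,219),.065).round(4),"thr .5886 .2481")
print("a sc",ray(S,crop(456,445,5,170,150),.065).round(4),"thr .5387 .1658")
E
python3 go.py .5767 .204 .085 -14.5
```

```text
b top [0.5916 0.1536 0.065 ] thread now [0.593 0.154 0.045] was .5918 .1523
c sc [0.5885 0.2481 0.065 ] thr .5886 .2481
a sc [0.5378 0.1669 0.065 ] thr .5387 .1658
15.0333 [0.5759 0.2037 0.0852] [-179.99    0.    -14.55] [ 0.5  0.1 -4.3] 0.0117
[ 0.7 -0.5  0.2] [-0.0001  0.0001 -0.0009]
```

All three holes are within about 1.5 mm of their threads. The plate is still, level and clear of the housing, and the keys are up, so I'm handing in.

```bash
python3 -c "
from station import ctrl
print(ctrl.finish_job())"
```

```text
the job is handed in; nothing more can be done
None
```

I pressed the square, round and bar keys in that order, then lifted the cover by its handle. I handed in at about 15 s with it held over the compartment; `finish_job` reported no verdict.

- **Keys:** I pushed each key until its travel stopped, at 12, 19 and 19 N. In the last pictures all three are back up.
- **Cover:** It was held at rest and level by the arm's reading. The underside was about 15 mm above the housing, worked out from the arm's height. The force was only the plate's weight (3 to 4 N).
- **Hole alignment:** The last camera checks put hole a about 1.4 mm, hole b 1.3 to 1.5 mm and hole c 0.1 mm from their threads, against the 4 mm limit.
- **Disagreements:**
  - A first check showed the cover about 1.2 mm off in both x and y, which I corrected.
  - My two readings of thread b differ by about 2 mm, which is about the calibration error.
  - In the last check, holes a and c were visible only in the scene camera and hole b was read only in the top camera.
- **Other things on the table:** I never touched them and saw none of them move, but I did not measure their positions again at the end.

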